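# Drain rinsed slides over the waste jar and hold the plate

### The arm

A 6-joint arm with a two-finger parallel gripper is mounted at the origin on a cart in front of the work surface, level with it; the furniture and walls round the work are solid. World frame = base frame: x ahead of the robot, y to its left, z up, the work surface at z = 0. Lengths are in mm, angles in rad, forces in N, time in s.
With the tool pointing down it reaches from about 350 to 975 mm from the base axis. Payload 7.1 kg.
Tool frame: the origin (TCP) lies midway between the tips of the shut fingers; the grasp point (between the pads) lies 19 mm behind it (ctrl.tcp_to_grasp is the distance from the TCP to the grasp point, in mm); z points along the fingers, y is the line along which they close (so a half turn about z gives the same grasp; the last joint's range is limited). The gripper opens to 88 mm and grips with 3 to 60 N. Pads are 20 mm wide; open, the fingers measure 115 mm over their backs; the gripper's body (75 mm by 178 mm) begins 61 mm behind the grasp point.
Start: joints at [1.102, 0.423, 1.63, -0, 1.089, -0.019], TCP at [271.708, 562.832, 222.675] pointing down, gripper open.
Joint ranges: [-3, 3], [-0.9, 2.11], [0.09, 2.58], [-1.31, 4.45], [0.11, 2.69], [-2.54, 2.54]. Speed limits (rad/s): [2.39, 2.39, 3.01, 3.14, 3.14, 3.14].

### API

Orientations are given as a rotation vector (axis times angle).
In Python, from workcell import get_obs, cams, ticket, boxes_of, ctrl gives the robot as it stands.
- The arm moves only by the shell command python3 -m creep 'ROWS' [OPENING]. ROWS is JSON, one flat list of numbers, 4 for each row, row after row: the shift along the world's x, y, z in m, then the turn about the world's z in rad. In form: [tx, ty, tz, spin, tx, ty, tz, spin, ...]. A call has 1 to 10 rows; each row is the pose to reach, as a shift and turn from the pose commanded when the call began; what a row does not reach only later rows make up. A row lasts 1/12 s, in which the tool goes at most 41.7 mm and 7.16 degrees, less where a joint would pass 70% of its speed; a pose out of reach is approached as far as the arm can. A call with a gripper value outside its range is refused whole. OPENING is the opening, from 0 (shut) to 1 (fully open), set as the call begins (- or left out, the last holds). The fingers move at their own pace and stop on an object; the grip force is fixed at half the most. Time passes only in rows, so rows that repeat a pose let the fingers close. It gives the time, the measured TCP pose, the force, the opening and the grip force at its end, in the units of the state.
- get_obs(): the state, without advancing time (a new reading comes with each control period).
- cams.get_image(name): name is "scene" or "side" or "wrist"; returns (picture, depth): 384x512x3 uint8, red, green, blue; 384x512 float32, mm along the optical axis (not along the pixel's ray), 0 where there is no reading.
- cams.get_calibration(name): a dict with "mtx" (3x3 intrinsics, pixels), "R" (3x3) and "t" (3): a world point X has camera coordinates R X + t; the wrist camera has in their place "mount" (4x4, takes a point from camera to tool coordinates, whose origin is the TCP and whose axes are the flange's). Camera axes: x right, y down, z forward; pixel columns grow to the right and rows downward; lengths in mm; the calibration is good to about 2 mm. A picture is of the moment at which its call begins: read the wrist's pose just before it. get_calibration takes no time and is no camera call.
- ticket.close_job(): hands the job in; it is judged then, once.
Trained networks look in the newest picture that a camera, given by its name, has taken for a name from the list of things; names that differ only in an ending like _2 or _b are one class to them, and where a whole thing is asked for, a point or a joint stands for the part that bears it (a point fixed in the world has none). Each returns a list of dicts, best first, with "score" (0 to 1); they miss things now and then, are a little off and sometimes report something else, mostly with a low value. They report only what shows in the picture. A call takes as long as a camera call.
- boxes_of(camera, target): "centre" ([column, row] in pixels, amid what is visible of it).
The state is a dict: "t": time; "qpos": joint angles; "qvel": joint speeds; "joint_torque": joint torques, N m; "ee_pos": TCP position; "orientation": TCP orientation; "ft_force": force on the tool from outside, world axes, zero at the start; "moment": the same for the moment, N m; "width": finger opening in mm; "grasp_force": force on a finger pad.
Only numpy, scipy, OpenCV 4.12 (cv2) and the standard library are available. Lean on these libraries where they do the work, as an engineer would, in place of code of your own. Each camera call takes 0.05 s, during which the arm holds its last target. There are 200 camera calls.

### The job

Three slides on the draining plate are ready for their alcohol rinse: with the plate still back on its bench, press the head of the alcohol pump right down and let it spring back up. Then slide the plate outward along the bench, flat between its guides, until the tip of its pouring lip is over the middle of the open jar's mouth, and stay there holding the plate down so that it does not tip: finish still holding it, with the plate level on the bench. Do not tip or lift the plate, and leave the jar and the things standing round it where they are.

Things in the scene. Friction and masses are not known exactly. Their poses are not given: they have to be found in the camera images.
- bench: fixed draining bench: metal bed 160 (x) x 98 (y) mm on rod legs. Origin on the work surface under the bed's middle; bed top 112 mm above it. -x is outward, the way the plate slides; the bed's outer edge is 80 mm out. A low guide (11 mm above the bed) runs along each long side, 91 mm apart (plate 88 mm); both ends are open and nothing holds the plate down
- drain_plate: loose steel plate, 200 (x) x 88 (y) mm, 4 mm thick, rims to 9 mm, 0.28 to 0.45 kg, lying on the bed between the guides; three slides fixed across its outer half. Origin at the underside, 100 mm from lip tip and from tail; x points to the tail, -x outward. Centre of mass 5 mm out from the origin: left alone it tips once the lip hangs out over 95 mm, and here it must go farther
- plate_handle (a point): middle of the plate's wire pull: a level round bar 10 mm thick, 52 mm long, across the plate (along its y), 34 mm above the plate's underside, 20 mm in from the tail, 25 mm free under it, an upright of the same thickness at each end. Can be pinched from above, fingers closing along the plate's x
- plate_lip (a point): tip of the plate's pouring lip, in the middle of its outer end (44 mm wide there), level with the plate's underside; the lip bends down about 3 mm
- jar: the open glass staining jar, 67 mm wide at the foot, 98 mm tall, loose, standing in front of the bench's outer end; origin under its middle
- jar_mouth (a point): centre of the open jar's mouth, 98 mm above the work surface (the mouth is about 55 mm wide over its rim); the plate passes over it with about 10 mm to spare
- alcohol_pump (a joint): travel of the pump head of the fixed alcohol bottle (bottle 63 mm thick, 192 mm tall, beside the bench, spout towards the plate): 0 m up, 0.014 m fully down; a spring returns it (3 N at the top, 7 N at the bottom)
- pump_top (a point): middle of the pump head's flat top (22 x 26 mm), 192 mm above the work surface when up; moves down with the head
- timer: bench timer, 62 x 64 x 19 mm, lying beside the bench; bystander, origin under its middle
- dish: small culture dish, 60 mm wide, 12 mm high; bystander, origin under its middle
- dropper: amber dropper bottle, 33 mm wide, 82 mm tall, near the pump bottle; bystander, origin under its middle
- pot: white specimen pot with a screw cap, 50 mm wide, 55 mm tall, near the jar; bystander, origin under its middle

How it is judged:
By the outcome, as a careful person would: the job done as asked, in the order asked, and still so for the second after the job is handed in, while the arm keeps its last pose, push and grip.
It also fails if it takes over 51 s, if anything falls off the work surface, if the arm or the gripper's body presses on something with over 40 N, if the wrist force passes 120 N, or if a joint passes its speed limit or range.

## Working session

There is one attempt and no reset: what is moved stays moved. The work goes in short steps, Python scripts to look and compute and a shell command to move; the robot and the scene stay as the last step left them, time stands still between calls to the robot, and variables do not carry over. Pictures are saved under pics/ and viewed, at most 10 in all, crops included, and the job is handed in when it is done.

```bash
mkdir -p pics; cat > h.py <<'E'
import numpy as np, cv2
from workcell import get_obs, cams, ticket, boxes_of, ctrl
from scipy.spatial.transform import Rotation as Ro
def cal(n):
    c=cams.get_calibration(n); K=np.array(c["mtx"])
    if "R" in c: return K,np.array(c["R"]),np.array(c["t"]).ravel()
    o=get_obs(); T=np.eye(4); T[:3,:3]=Ro.from_rotvec(o["orientation"]).as_matrix(); T[:3,3]=o["ee_pos"]
    M=np.linalg.inv(T@np.array(c["mount"])); return K,M[:3,:3],M[:3,3]
def ray(n,uv,z,C=None):
    "world point where the pixel's ray meets height z"
    K,R,t=C or cal(n); d=R.T@np.linalg.inv(K)@np.array([*uv,1.]); o=-R.T@t
    return o+d*(z-o[2])/d[2]
def cloud(n,D,C=None):
    K,R,t=C or cal(n); v,u=np.indices(D.shape); 
    P=np.stack([(u-K[0,2])/K[0,0]*D,(v-K[1,2])/K[1,1]*D,D],-1)
    return (P-t)@R
E
python3 - <<'E'
from h import *
np.set_printoptions(precision=1,suppress=True)
o=get_obs(); print(o["t"],o["ee_pos"],o["orientation"],o["width"],ctrl.tcp_to_grasp)
ims=[]
for n in ("scene","side","wrist"):
    C=cal(n); I,D=cams.get_image(n); np.savez(f"{n}0.npz",I=I,D=D); ims.append(I); P=cloud(n,D,C)
    cv2.imwrite(f"pics/{n}0.png",I[...,::-1])
    for k in ("bench","drain_plate","plate_handle","plate_lip","jar","jar_mouth","alcohol_pump","pump_top","timer","dish","dropper","pot"):
        for b in boxes_of(n,k)[:2]:
            u,v=np.round(b["centre"]).astype(int); print(n,k,round(b["score"],2),u,v,P[min(v,383),min(u,511)])
E
```

```text
0.0 [271.5 562.3 221.9] [-0.7 -3.1  0. ] 88.12671287222591 18.700000000000003
scene bench 0.69 188 249 [374.3 298.7  57. ]
scene bench 0.69 250 279 [415.9 186.3   1.2]
scene drain_plate 0.61 284 183 [581.7 209.5 118.7]
scene plate_handle 0.61 289 184 [585.  199.7 118. ]
scene plate_lip 0.96 285 188 [570.1 200.8 116.9]
scene plate_lip 0.3 252 280 [412.2 179.6   5.9]
scene jar 0.86 188 247 [376.8 300.5  59.3]
scene jar_mouth 0.83 190 246 [377.4 295.8  63.9]
scene alcohol_pump 0.51 222 141 [555.  341.4 187.5]
scene pump_top 0.47 220 141 [548.5 341.6 190.7]
scene timer 0.68 295 264 [483.3 125.1  17.2]
scene dish 0.67 251 275 [424.5 189.4   2.6]
scene pot 0.68 213 285 [328.3 208.5  55.6]
side bench 0.88 222 211 [607.5 240.9 113.7]
side bench 0.63 232 200 [585.  193.9 116.1]
side drain_plate 0.81 233 199 [582.5 191.7 117.7]
side drain_plate 0.39 313 253 [403.7 337.5  56.1]
side plate_handle 0.88 230 199 [589.9 192.3 118.2]
side jar 0.96 313 252 [404.6 341.1  61.7]
side jar_mouth 0.76 313 252 [404.6 341.1  61.7]
side alcohol_pump 0.46 242 209 [557.2 362.5 191.2]
side pump_top 0.44 240 209 [561.1 362.3 191.2]
side timer 0.75 270 221 [486.7 140.7  15.8]
side timer 0.3 231 199 [587.4 192.1 118. ]
side dish 0.79 293 231 [426.7 173.    2.6]
side dropper 0.88 208 256 [639.6 317.3  41.7]
side pot 0.56 332 233 [341.7 251.8  47.9]
wrist plate_lip 0.74 138 346 [400.9 341.5  37.1]
wrist jar 0.94 136 347 [398.7 341.8  41.6]
wrist jar_mouth 0.69 137 344 [398.  341.8  36.9]
```

```bash
python3 - <<'E'
import cv2
a=cv2.imread("pics/scene0.png")[110:310,150:380]; b=cv2.imread("pics/side0.png")[130:310,170:370]
cv2.imwrite("pics/a.png",cv2.resize(a,None,fx=3.4,fy=3,interpolation=2)[:600,:800]); cv2.imwrite("pics/b.png",cv2.resize(b,None,fx=3.3,fy=3.3,interpolation=2))
E
```

```text
(no output)
```

View pics/a.png

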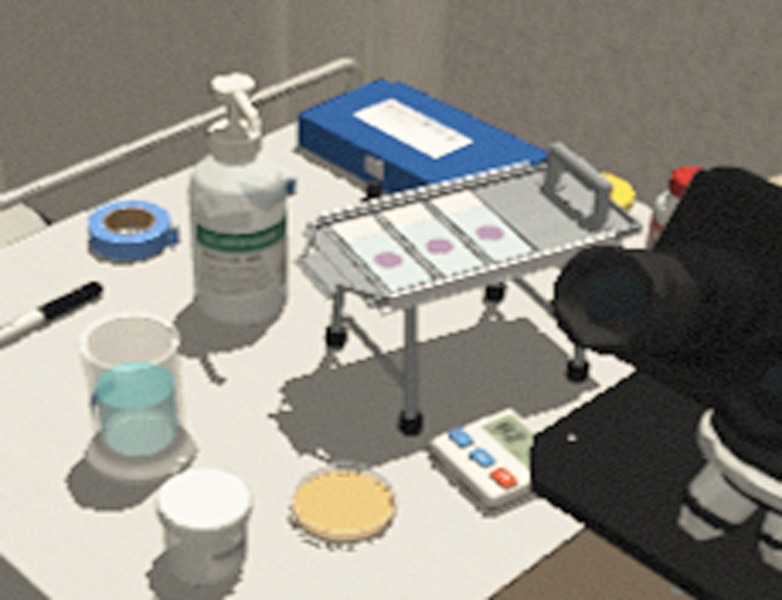

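View pics/b.png

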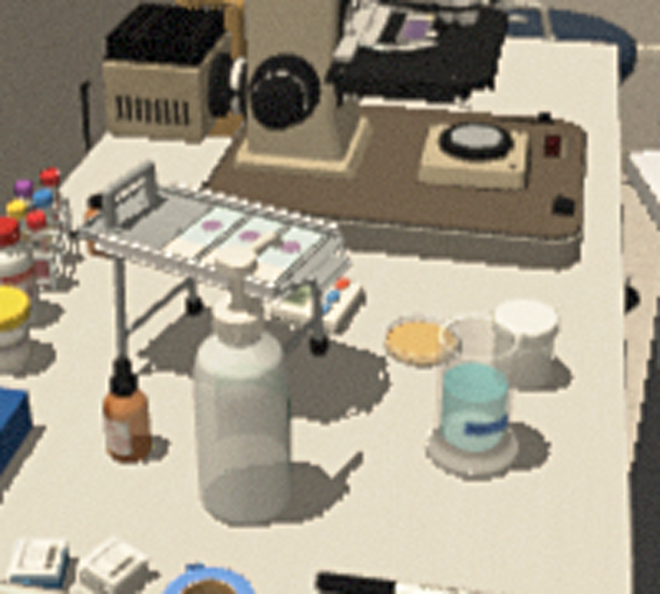

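The scene view shows the pump head at about (218,137), the handle bar from (313,159) to (328,172), the lip near (245,203) and the jar rim centre near (188,225). In the side view the pump top is at (241,208), the handle at (209,183) and the rim at (316,234). A microscope stands on the −y side of the plate.

```bash
python3 - <<'E'
from h import *
np.set_printoptions(precision=1,suppress=True)
S={}
for n in("scene","side"):
    f=np.load(n+"0.npz"); S[n]=cloud(n,f["D"]),f["D"]>0
for nm,pa,pb,z in (("bar1",(312.6,160),(216,180.5),148),("bar2",(328.5,172),(202.4,186.5),148),("mouth",(188.5,225),(315.8,234),98),("pump",(218.5,137),(241.5,208),192),("pumpscene alt",(219,136),(242,207),192)):
    print(nm,ray("scene",pa,z),ray("side",pb,z))
def sel(n,x,y,z):
    P,m=S[n]; k=m&(P[...,0]>x[0])&(P[...,0]<x[1])&(P[...,1]>y[0])&(P[...,1]<y[1])&(P[...,2]>z[0])&(P[...,2]<z[1]); return P[k]
for n in S:
    for nm,a in (("plate",((430,760),(90,310),(108,124))),("handle",((560,760),(90,310),(138,158))),("pump",((500,620),(300,420),(184,200))),("jar",((320,450),(270,390),(75,104)))):
        Q=sel(n,*a)
        if len(Q)>4:
            r=cv2.minAreaRect(Q[:,:2].astype(np.float32)); print(n,nm,len(Q),np.median(Q[:,2]),r, Q.min(0),Q.max(0))
    # tall things near the work: top height per 30 mm cell
    Q=sel(n,(430,820),(-20,420),(-20,600)); 
    g=np.full((13,15),-1); ix=((Q[:,0]-430)//30).astype(int); iy=((Q[:,1]+20)//30).astype(int)
    np.maximum.at(g,(ix,iy),Q[:,2].astype(int)); print(n,"rows x from 430, cols y from -20 step30"); print(g)
E
```

```text
bar1 [648.4 180.4 148. ] [625.4 147.2 148. ]
bar2 [626.3 134.8 148. ] [656.9 178.3 148. ]
mouth [393.7 308.9  98. ] [397.7 324.2  98. ]
pump [557.9 351.8 192. ] [558.1 360.  192. ]
pumpscene alt [561.7 353.2 192. ] [557.2 356.2 192. ]
scene plate 3006 117.10146165544418 ((573.00146484375, 200.51869201660156), (100.42115020751953, 201.03128051757812), 58.82134246826172) [477.4 112.2 108. ] [679.  279.3 123.9]
scene handle 135 148.12605694692024 ((640.4056396484375, 158.21029663085938), (61.31509017944336, 10.586265563964844), 59.12225341796875) [621.9 131.7 138.4] [656.7 185.5 153. ]
scene pump 129 190.0685331115925 ((545.346435546875, 342.5305480957031), (53.8950309753418, 24.315601348876953), 40.570465087890625) [531.2 316.4 184.3] [568.8 362.2 192.5]
scene jar 580 89.16671832818827 ((397.68621826171875, 312.402099609375), (58.13520431518555, 53.58163070678711), 37.595699310302734) [368.7 284.4  75.1] [425.4 340.  100.2]
scene rows x from 430, cols y from -20 step30
[[175 176 174   1  16   2  13  13   3   3   1   1  -1   1   2]
 [ -1  -1   0   9  20  19  17 123 120 109   2   2   1  
[... 1554 characters left out ...]
1   1]
 [164 151  40  -1  16  19 122 124 119 121   1   1   2   1   1]
 [162 156  -1  -1   0  16 122 119 119 122 120 191 192 126   1]
 [ 43  42  -1   0   0 122 122 119 118 122  -1 123 192 153   1]
 [ 42  -1  -1   0 122 123 118 119 122 123   1   1 124 120   1]
 [ -1  -1   1   0 122 151 148 121 122   1  80  64   1   1  17]
 [ -1  -1   1   0 120 150 150 122 111   0  81  63   1   1  18]
 [ -1  57   0   0   1   2 120 120   1   1   1   1   1   1  18]
 [ 69  69  68  70   1   1  54  54   1  34  35  34   1   1  17]
 [ 70  70  70  71  90  91  55  55   0  35  35  35  35  35  34]
 [548 535  69  -1  89  89  56  56  -1  35  35  35  36  35  36]
 [554 555 555 555   1   0   0   1  -1  35  34  35  35  35  35]]
```

The measurements agree with the given sizes. The plate centre is at about (574,202) and outward is (−0.855, 0.519). The handle is at (642,161), the mouth at (398,314) and the pump at about (558,356). I'll move above the pump with the fingers shut.

```bash
python3 -m creep '[0.035,-0.023,0.03,0, 0.07,-0.047,0.03,0, 0.105,-0.07,0.03,0, 0.14,-0.1,0.03,0, 0.175,-0.125,0.03,0, 0.21,-0.15,0.03,0, 0.245,-0.175,0.03,0, 0.27,-0.195,0.03,0, 0.286,-0.207,0.03,0, 0.286,-0.207,0.03,0]' 0
python3 - <<'E'
from h import *
np.set_printoptions(precision=1,suppress=True)
for n in("scene","side"):
    D=np.load(n+"0.npz")["D"]; P=cloud(n,D); k=(D>0)&(P[...,2]>188.5)&(abs(P[...,0]-555)<40)&(abs(P[...,1]-350)<40)
    Q=P[k]; e=np.array([.519,.855]); f=np.array([.855,-.519]); a=Q[:,:2]@e; b=Q[:,:2]@f
    for s in np.arange(a.min(),a.max(),4):
        m=(a>=s)&(a<s+4)
        if m.any(): print(n,round(s),m.sum(),"across",b[m].min().round(1),b[m].max().round(1),"z",np.median(Q[m,2]).round(1), e*(s+2)+f*(b[m].min()+b[m].max())/2)
print(get_obs()["ee_pos"])
E
```

```text
t: 2.78
ee_pos: [561.8, 352.2, 252.6]
orientation: [0.707, 3.059, -0.0]
ft_force: [-0.4, 0.9, -0.9]
width: 24.4
grasp_force: 0.0
scene 550 4 across 288.0 291.9 z 189.9 [534.6 321.8]
scene 554 1 across 289.7 289.7 z 190.1 [536.4 325.3]
scene 558 5 across 288.5 292.7 z 190.5 [539.3 328.3]
scene 562 2 across 286.9 289.8 z 191.4 [539.4 332.9]
scene 566 5 across 288.7 293.7 z 190.2 [543.9 334.8]
scene 570 2 across 291.6 294.2 z 190.4 [547.5 337.3]
scene 574 4 across 289.3 294.0 z 189.9 [548.5 341.4]
scene 578 12 across 286.9 302.6 z 190.2 [553.2 343.2]
scene 582 12 across 283.8 304.6 z 191.0 [554.9 346.9]
scene 586 13 across 280.6 302.9 z 190.7 [554.8 351.6]
scene 590 16 across 281.4 304.7 z 191.2 [558.  354.4]
scene 594 10 across 285.1 304.3 z 191.2 [561.5 356.9]
scene 598 4 across 288.1 299.7 z 190.5 [562.9 360.8]
side 555 1 across 290.9 290.9 z 188.7 [537.9 325.4]
side 559 3 across 288.2 290.8 z 189.4 [538.7 329.5]
side 563 3 across 289.8 293.2 z 189.9 [542.5 331.9]
side 567 3 across 287.8 291.9 z 191.0 [543.2 336.2]
side 571 4 across 287.6 292.5 z 189.5 [545.4 339.5]
side 575 3 across 290.7 293.7 z 189.8 [549.4 341.8]
side 579 3 across 290.7 293.3 z 190.6 [551.3 345.3]
side 583 5 across 284.8 296.2 z 190.2 [552.1 349.5]
side 587 13 across 281.6 305.0 z 191.4 [556.5 351.5]
side 591 16 across 281.9 305.2 z 190.8 [558.8 354.8]
side 595 14 across 281.9 303.2 z 191.0 [560.1 358.7]
side 599 15 across 284.4 303.8 z 190.5 [563.4 361.3]
side 603 5 across 285.8 299.5 z 190.3 [564.3 365.5]
[561.8 352.2 252.6]
```

```bash
python3 -m creep '[0,0,0,0, 0,0,-0.02,0, 0,0,-0.04,0, 0,0,-0.052,0, 0,0,-0.052,0, 0,0,-0.055,0, 0,0,-0.058,0, 0,0,-0.062,0, 0,0,-0.066,0, 0,0,-0.066,0]'
```

```text
t: 3.62
ee_pos: [558.1, 356.6, 187.2]
orientation: [0.7, 3.061, 0.003]
ft_force: [-0.7, 2.6, 4.1]
width: 0.4
grasp_force: 1.9
```

```bash
python3 -m creep '[0,0,-0.003,0, 0,0,-0.006,0, 0,0,-0.008,0, 0,0,-0.01,0, 0,0,-0.011,0, 0,0,-0.012,0, 0,0,-0.012,0, 0,0,-0.012,0]'
```

```text
t: 4.28
ee_pos: [558.3, 356.7, 178.1]
orientation: [0.7, 3.061, 0.004]
ft_force: [-6.6, -0.7, 20.0]
width: 0.3
grasp_force: 9.8
```

The force rose to 20 N at z = 178, well above the 7 N spring, so the head is at its stop. I'll raise the arm and open the gripper.

```bash
python3 -m creep '[0,0,0,0, 0,0,0.01,0, 0,0,0.02,0, 0,0,0.03,0, 0,0,0.05,0, 0,0,0.07,0, 0,0,0.085,-0.1, 0,0,0.085,-0.2, 0,0,0.085,-0.3, 0,0,0.085,-0.3]'
python3 -m creep '[0.01,-0.03,0,-0.1, 0.02,-0.06,0,-0.2, 0.03,-0.09,0,-0.3, 0.04,-0.12,0,-0.4, 0.05,-0.15,0,-0.5, 0.06,-0.17,0,-0.6, 0.07,-0.185,0,-0.7, 0.08,-0.195,0,-0.8, 0.084,-0.195,0,-0.9, 0.084,-0.195,0,-1.0]' 1
python3 -m creep '[0,0,0,-0.1, 0,0,0,-0.2, 0,0,0,-0.3, 0,0,0,-0.38, 0,0,0,-0.38, 0,0,0,-0.38]'
python3 - <<'E'
from h import *
np.set_printoptions(precision=3,suppress=True)
o=get_obs(); R=Ro.from_rotvec(o["orientation"]).as_matrix(); print(o["ee_pos"],"closing axis deg",np.degrees(np.arctan2(R[1,1],R[0,1])),o["qpos"])
e=np.array([.519,.855]); f=np.array([.855,-.519])
for n in ("side","scene","wrist"):
    C=cal(n); I,D=cams.get_image(n); np.savez(f"{n}1.npz",I=I,D=D); P=cloud(n,D,C)
    cv2.imwrite(f"pics/{n}1.png",I[...,::-1])
    for nm,x,y,z in (("handle",(610,680),(110,210),(142,156)),("pump",(520,590),(315,390),(186,200))):
        k=(D>0)&(P[...,0]>x[0])&(P[...,0]<x[1])&(P[...,1]>y[0])&(P[...,1]<y[1])&(P[...,2]>z[0])&(P[...,2]<z[1]); Q=P[k]
        if len(Q)>5: print(n,nm,len(Q),Q[:,2].max(),cv2.minAreaRect(Q[:,:2].astype(np.float32)))
E
```

```text
t: 5.12
ee_pos: [557.7, 355.5, 260.1]
orientation: [1.156, 2.921, -0.0]
ft_force: [-0.1, 0.5, 0.5]
width: 0.5
grasp_force: 0.0
t: 5.95
ee_pos: [642.4, 159.5, 259.2]
orientation: [-2.414, -2.01, 0.001]
ft_force: [-0.5, 0.5, 0.5]
width: 63.6
grasp_force: 0.0
t: 6.45
ee_pos: [641.5, 160.6, 259.4]
orientation: [-2.745, -1.528, 0.001]
ft_force: [0.1, 1.4, 0.3]
width: 87.6
grasp_force: 0.0
[641.475 160.603 259.369] closing axis deg -31.77508568846408 [ 0.227  0.441  1.512 -0.     1.19   0.782]
side handle 73 151.42946378496833 ((642.4481811523438, 163.17823791503906), (60.233917236328125, 8.285921096801758), 59.164466857910156)
side pump 114 192.1583396934627 ((550.1638793945312, 343.3228759765625), (53.14907455444336, 23.484657287597656), 53.91153335571289)
scene handle 119 152.64551512149828 ((639.9375, 157.6595458984375), (59.789100646972656, 10.183645248413086), 57.710899353027344)
scene pump 115 193.3485917940065 ((549.963623046875, 338.8426208496094), (53.21845245361328, 23.2329158782959), 65.5324935913086)
wrist handle 749 153.01914117481346 ((644.1764526367188, 161.38865661621094), (61.337318420410156, 9.501325607299805), 58.39638900756836)
wrist pump 473 193.1584166516396 ((556.231689453125, 336.620361328125), (53.19040298461914, 8.857001304626465), 46.3998908996582)
```

View pics/wrist1.png

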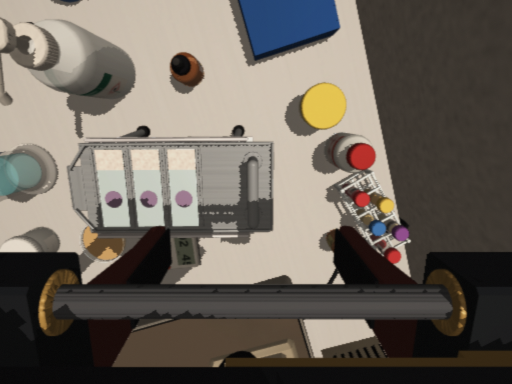

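The wrist view shows the handle bar vertical at (253,190), aligned with the fingers, the plate level, and the jar at the left edge. The pump is back up at 192–193. Next I'll descend and pinch the handle.

```bash
python3 -m creep '[0.001,0.0005,-0.03,0.01, 0.001,0.0005,-0.06,0.01, 0.001,0.0005,-0.085,0.01, 0.001,0.0005,-0.105,0.01, 0.001,0.0005,-0.12,0.01, 0.001,0.0005,-0.128,0.01, 0.001,0.0005,-0.131,0.01, 0.001,0.0005,-0.131,0.01, 0.001,0.0005,-0.131,0.01]'
python3 -m creep '[0,0,0,0,0,0,0,0,0,0,0,0,0,0,0,0,0,0,0,0,0,0,0,0,0,0,0,0,0,0,0,0,0,0,0,0,0,0,0,0]' 0
```

```text
t: 7.35
ee_pos: [643.4, 161.5, 129.6]
orientation: [2.74, 1.536, 0.002]
ft_force: [1.5, -0.4, 0.3]
width: 87.8
grasp_force: 0.0
t: 8.18
ee_pos: [642.7, 161.3, 128.6]
orientation: [-2.74, -1.536, 0.0]
ft_force: [0.3, 0.3, 0.3]
width: 24.7
grasp_force: 0.0
```

```bash
python3 -m creep '[0,0,0,0,0,0,0,0,0,0,0,0,0,0,0,0,0,0,0,0,0,0,0,0]'
```

```text
t: 8.68
ee_pos: [642.7, 161.3, 128.7]
orientation: [-2.74, -1.536, -0.0]
ft_force: [-0.8, 0.2, -1.2]
width: 8.6
grasp_force: 30.0
```

It has the bar with 30 N. I'll slide slowly with slight down-pressure, 60 mm first.

```bash
python3 -m creep '[0,0,-0.001,0, -0.0043,0.0026,-0.001,0, -0.0103,0.0062,-0.001,0, -0.0171,0.0104,-0.001,0, -0.0239,0.0145,-0.001,0, -0.0308,0.0187,-0.001,0, -0.0376,0.0228,-0.001,0, -0.0445,0.027,-0.001,0, -0.0513,0.0311,-0.001,0, -0.0513,0.0311,-0.001,0]'
```

```text
t: 9.52
ee_pos: [590.7, 193.6, 128.6]
orientation: [-2.74, -1.537, -0.002]
ft_force: [-0.3, 0.2, 7.8]
width: 9.0
grasp_force: 30.0
```

```bash
python3 -m creep '[-0.0043,0.0026,0,0, -0.0094,0.0057,0,0, -0.0154,0.0093,0,0, -0.0214,0.013,0,0, -0.0274,0.0166,0,0, -0.0325,0.0197,0,0, -0.0342,0.0208,0,0, -0.0342,0.0208,0,0, -0.0342,0.0208,0,0]'
python3 - <<'E'
from h import *
np.set_printoptions(precision=1,suppress=True)
e=np.array([.519,.855]); f=np.array([.855,-.519])
o=get_obs(); print(o["ee_pos"],o["ft_force"])
for n in ("scene","side","wrist"):
    C=cal(n); I,D=cams.get_image(n); np.savez(f"{n}2.npz",I=I,D=D); P=cloud(n,D,C)
    if n!="wrist": 
        k=(195,130,150,110) if n=="scene" else (200,150,180,130)
        c=I[160:300,140:320] if n=="scene" else I[170:290,200:360]
        cv2.imwrite(f"pics/{n}2.png",cv2.resize(c[...,::-1],None,fx=4,fy=4,interpolation=2))
    else: cv2.imwrite("pics/wrist2.png",I[...,::-1])
    k=(D>0)&(abs(P[...,2]-117)<9)&(P[...,0]<500)&(P[...,0]>350)&(abs(P[...,1]-260)<90); Q=P[k]
    if len(Q): 
        b=Q[:,:2]@f; a=Q[:,:2]@e; print(n,"plate outer end along f",np.percentile(b,[0,1,3]),"lateral there",a[b<b.min()+12].min(),a[b<b.min()+12].max())
    k=(D>0)&(P[...,2]>75)&(P[...,2]<104)&(abs(P[...,0]-398)<40)&(abs(P[...,1]-314)<40); Q=P[k]
    if len(Q)>20: r=cv2.minAreaRect(Q[:,:2].astype(np.float32)); print(n,"jar",r,"f,e:",np.array(r[0])@f,np.array(r[0])@e)
E
```

```text
t: 10.27
ee_pos: [557.1, 214.1, 128.6]
orientation: [2.74, 1.537, 0.003]
ft_force: [0.9, -0.0, 7.9]
width: 9.4
grasp_force: 30.0
[557.1 214.1 128.6] [ 0.9 -0.   7.9]
scene plate outer end along f [185.4 187.5 191.3] lateral there 443.6244449566984 496.31208992550563
scene jar ((395.5051574707031, 312.1399841308594), (55.455482482910156, 52.438194274902344), 88.58650970458984) f,e: 176.15625787353517 472.1468631591797
side plate outer end along f [186. 187. 190.] lateral there 446.97234244003863 500.65610924527124
side jar ((397.8363037109375, 316.5480041503906), (55.235443115234375, 52.66551208496094), 26.766674041748047) f,e: 175.86162551879883 477.12558517456057
wrist plate outer end along f [216.1 222.2 225.3] lateral there 444.22223392181274 497.25450906354035
```

View pics/scene2.png

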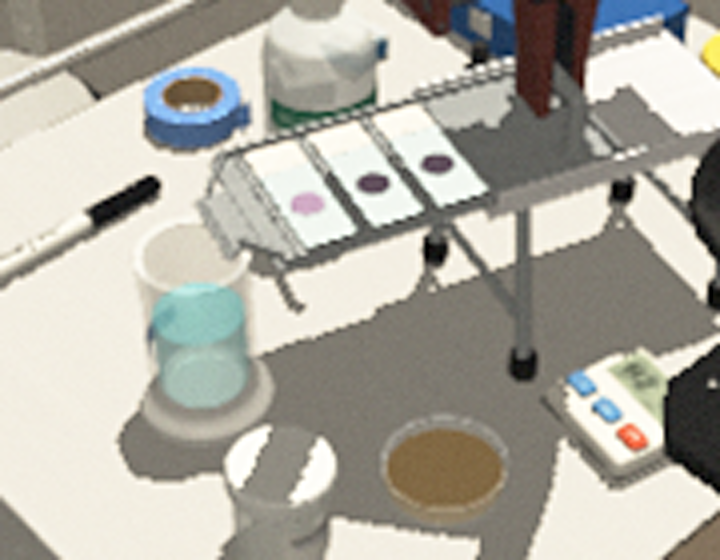

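View pics/side2.png

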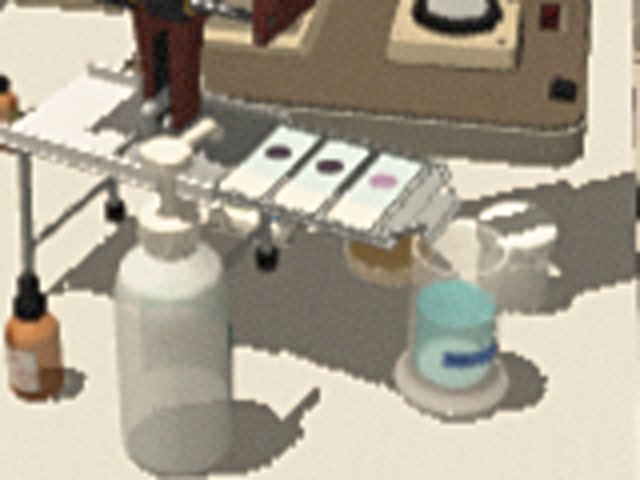

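View pics/wrist2.png

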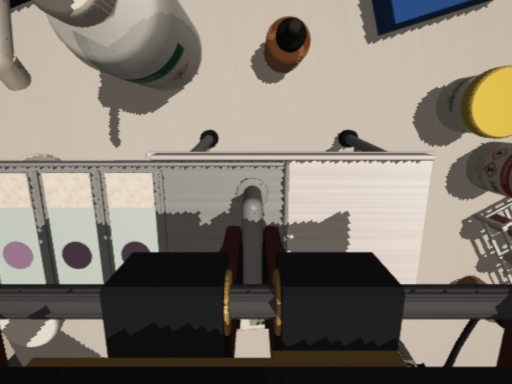

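The lip is about 8 mm short of the mouth's middle, the plate is level, and the jar and the things round it are undisturbed. The rim centre is at crop (192,258) in the scene view and (461,246) in the side view. I'll cross-check the jar's middle with rays.

```bash
python3 - <<'E'
from h import *
np.set_printoptions(precision=1,suppress=True)
e=np.array([.519,.855]); f=np.array([.855,-.519])
for n,p,z,s,o in (("scene",(192,258),98,4,(140,160)),("side",(461,246),98,4,(200,170)),("scene",(207,394),3,4,(140,160)),("side",(451,383),3,4,(200,170)),
  ("scene",(218,230),113,4,(140,160)),("side",(438,217),113,4,(200,170))):
    X=ray(n,(np.array(p)+.5)/s+np.array(o)-.5,z); print(n,p,X,X[:2]@f,X[:2]@e)
for n in("scene","side"):   # rim band only, circle fit, from first pictures
  for i in (0,2):
    D=np.load(f"{n}{i}.npz")["D"]; P=cloud(n,D)
    for lo,hi in((88,103),(60,103),(3,14)):
        Q=P[(D>0)&(P[...,2]>lo)&(P[...,2]<hi)&(np.hypot(P[...,0]-398,P[...,1]-314)<42)][:,:2]
        if i==2 and hi>50: Q=Q[Q@f<184]
        c,r=cv2.minEnclosingCircle(Q.astype(np.float32)); print(n,i,lo,len(Q),"circ",np.array(c),r,np.array(c)@f,np.array(c)@e)
E
```

```text
scene (192, 258) [394.8 311.8  98. ] 175.7250733628284 471.50233461267965
side (461, 246) [397.8 313.1  98. ] 177.62570219901124 474.20859658494146
scene (207, 394) [398.8 314.2   3. ] 177.85581283168264 475.62518676400305
side (451, 383) [398.4 316.5   3. ] 176.32299123498487 477.3878519494313
scene (218, 230) [403.9 302.4 113. ] 188.4071980446268 468.1374169220562
side (438, 217) [410.4 305.9 113. ] 192.15000545768532 474.50533957343396
scene 0 88 315 circ [397.8 312.3] 29.201736450195312 177.9888657531738 473.4629958801269
scene 0 60 837 circ [397.4 312.6] 29.335500717163086 177.54688046264647 473.53841720581056
scene 0 3 260 circ [396.8 311.1] 34.01237869262695 177.82669116210937 471.89693005371095
scene 2 88 199 circ [396.5 312.3] 28.530445098876953 176.8864638061523 472.8035665283203
scene 2 60 537 circ [396.5 312.3] 28.530445098876953 176.8864638061523 472.8035665283203
scene 2 3 263 circ [394.8 308.7] 35.47138977050781 177.30905767822262 468.81868579101564
side 0 88 229 circ [399.  315.5] 29.373945236206055 177.37850628662108 476.85532067871094
side 0 60 592 circ [399.  315.5] 29.373945236206055 177.37850628662108 476.85532067871094
side 0 3 191 circ [399.1 316.6] 33.46124267578125 176.97745046997068 477.8061955261231
side 2 88 144 circ [399.7 313.6] 29.766435623168945 178.94933825683592 475.6027668457031
side 2 60 391 circ [399.4 313.9] 29.77875328063965 178.54093176269527 475.6532233886719
side 2 3 186 circ [399.6 317.1] 33.2711181640625 177.04908023071292 478.513073638916
```

The jar middle sits at 177.5 mm along the slide axis and the lip at about 185.5. I'll move 8 mm more.

```bash
python3 -m creep '[-0.0026,0.0016,0,0, -0.0051,0.0031,0,0, -0.0069,0.0042,0,0, -0.0069,0.0042,0,0, -0.0069,0.0042,0,0, -0.0069,0.0042,0,0]'
python3 - <<'E'
from h import *
np.set_printoptions(precision=1,suppress=True)
e=np.array([.519,.855]); f=np.array([.855,-.519])
for n in ("scene","side"):
    C=cal(n); I,D=cams.get_image(n); P=cloud(n,D,C)
    c=I[120:300,140:330] if n=="scene" else I[170:290,200:360]
    cv2.imwrite(f"pics/{n}3.png",cv2.resize(c[...,::-1],None,fx=3.3,fy=3.3,interpolation=2))
    Q=P[(D>0)&(abs(P[...,2]-116)<8)&(P[...,0]<620)&(P[...,0]>350)&(abs(P[...,1]-240)<110)]; b=Q[:,:2]@f
    print(n,"lip end",np.percentile(b,[0,.3,1]),"z along",[(s,np.median(Q[(b>s)&(b<s+20),2]).round(1)) for s in (190,220,250,280,310)])
E
```

```text
t: 10.92
ee_pos: [550.8, 218.0, 128.6]
orientation: [2.74, 1.536, 0.004]
ft_force: [3.3, -2.1, 6.9]
width: 9.1
grasp_force: 30.0
scene lip end [178.2 179.5 181.9] z along [(190, np.float64(115.9)), (220, np.float64(117.7)), (250, np.float64(117.9)), (280, np.float64(117.8)), (310, np.float64(116.0))]
side lip end [177.6 179.4 181.5] z along [(190, np.float64(115.8)), (220, np.float64(117.7)), (250, np.float64(117.7)), (280, np.float64(117.8)), (310, np.float64(115.6))]
```

View pics/scene3.png

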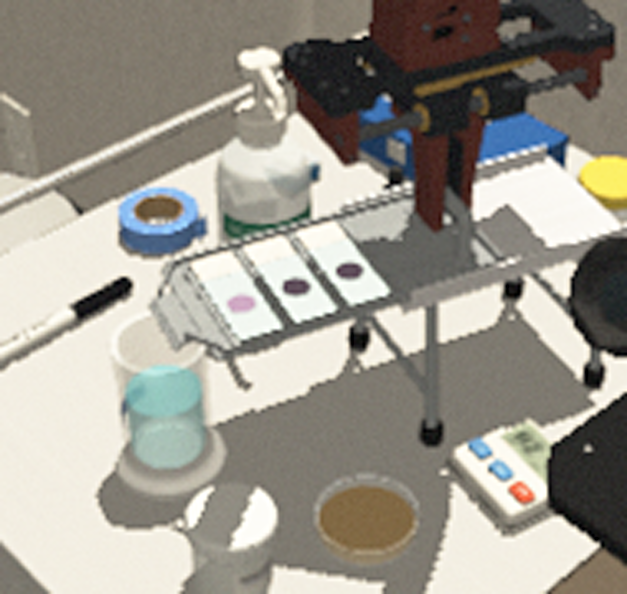

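The picture shows the lip tip at crop (160,310) over the middle of the jar mouth. The plate is level along its length, still gripped with about 7 N down, and nothing else has moved.

```bash
python3 -c "
from workcell import ticket
print(ticket.close_job())"
```

```text
the job is handed in; nothing more can be done
None
```

I pressed the pump fully down and it sprang back. I then slid the plate out flat until the lip tip was over the jar mouth's middle, about 1 mm off by measurement. The job is handed in with the arm still gripping the handle and pressing the plate down.

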